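Draw out the weighing tray and load the moisture tin

ROBOT

A 6-joint arm with a two-finger parallel gripper is mounted at the origin on a cart in front of the work surface, level with it; the furniture and walls round the work are solid. World frame = base frame: x ahead of the robot, y to its left, z up, the work surface at z = 0. Lengths are in mm, angles in degrees, forces in N, time in s.
With the tool pointing down it reaches from about 300 to 850 mm from the base axis. Payload 4.2 kg.
Tool frame: the origin (TCP) lies at the very end of the fingers, on their centre line; the grasp point (between the pads) lies 19 mm behind it; z points along the fingers, y is the line along which they close (so a half turn about z gives the same grasp; the last joint's range is limited). The gripper opens to 91 mm and grips with 3 to 60 N. Pads are 32 mm wide; open, the fingers measure 118 mm over their backs; the gripper's body (76 mm by 178 mm) begins 60 mm behind the grasp point.
Start: joints at [66.578, 18.312, 89.639, -0, 72.044, -1.146], TCP at [217.974, 532.1, 213.976] pointing down, gripper open.
Joint ranges: [-177.97, 177.97], [-48.28, 115.42], [12.27, 149.76], [-77.06, 257.06], [2.81, 150.46], [-146.56, 146.56]. Speed limits (degrees/s): [147.25, 147.25, 180, 180, 180, 180].

INTERFACE

Orientations are given as [roll, pitch, yaw] about the fixed x, y, z axes, in that order (R = Rz(yaw) Ry(pitch) Rx(roll)).
In Python, from workcell import * gives the robot as it stands.
- The arm moves only by the tool move_arm, never from a script. Its argument "motion" is a list of rows, each a list of 3 entries, a list of its own where there are three numbers: the finger opening in mm, from 0 to 91.2, then the shift along the world's x, y, z in units of 25 mm (1.0 is 25 mm), then the turn, a rotation vector about the world's x, y, z in units of 4 degrees (1.0 is 4 degrees). In form: [[grip, [x, y, z], [ax, ay, az]], ...]. A call has 1 to 20 rows; each row shifts and turns the commanded pose from where the row before left it; what a row does not reach is not made up. A row lasts 1/12 s, in which the tool goes at most 41.7 mm and 7.16 degrees, less where a joint would pass 70% of its speed; a pose out of reach is approached as far as the arm can. A call with a number of a shift or a turn outside -1 to 1 is refused whole. A call with a gripper value outside its range is refused whole. The fingers move at their own pace and stop on an object; "grip_force" is the grip in N (left out, the last holds). Time passes only in rows, so rows that do not move let the fingers close. It gives the time, the measured TCP pose, the force, the opening and the grip force at its end, in the units of the state.
- state(): the state, without advancing time (a new reading comes with each control period).
- grab_frame(name): name is "scene" or "side" or "wrist"; returns the picture (420x560x3 uint8, blue, green, red); there is no depth.
- camera_info(name): a dict with "fx", "fy", "cx", "cy" (pixels), "rvec" (rotation vector, rad) and "tvec" (3), from world to camera coordinates, as OpenCV has them. Camera axes: x right, y down, z forward; pixel columns grow to the right and rows downward; lengths in mm; the calibration is good to about 2 mm. A picture is of the moment at which its call begins: read the wrist's pose just before it. camera_info takes no time and is no camera call; for the wrist camera it gives the pose at the moment of the call.
- job_done(): hands the job in; it is judged then, once.
The state is a dict: "time_s": time; "qpos": joint angles; "qvel": joint speeds; "effort": joint torques, N m; "ee_pos": TCP position; "ee_rot": TCP orientation; "force": force on the tool from outside, world axes, zero at the start; "torque": the same for the moment, N m; "gripper_width": finger opening in mm; "gripper_force": force on a finger pad.
Only numpy, scipy, OpenCV 4.12 (cv2) and the standard library are available. Lean on these libraries where they do the work, as an engineer would, in place of code of your own. Each camera call takes 0.05 s, during which the arm holds its last target. There are 200 camera calls.

TASK

The flat metal tray is pushed back under the low hood of its dock: press down on the rubber pad on its front deck and draw it toward you until its front edge is up against the stop at the front of the dock. Then stand the moisture tin upright inside the rimmed bay of the tray, setting it down gently, with the tray still out against its stop. Do not disturb the jar, the mortar or the brown bottle.

Things in the scene. Friction and masses are not known exactly. Their poses are not given: they have to be found in the camera images.
- dock: fixed grey dock on the worktop, 303 long (x) x 140 wide (y) mm, a channel in which the tray slides along x. Origin at worktop level; its own +x points away from the robot, toward the hood. Channel floor 5 mm above the worktop; side rails 11 mm high, level with the tray's deck; aluminium front stop (11 mm high bar) from x = -150 to -140 mm; white-roofed hood, top 32 mm above the worktop, over x = +37 to +153 mm.
- dock_stop (a point): middle of the upper inner edge of the front stop, 140 mm toward the robot from the dock's origin, 11 mm above the worktop; the tray's front edge must come here. Axes as the dock's
- tray_front (a point): middle of the upper front edge of the loose aluminium tray (170 x 118 x 6 mm, about 0.35 kg, lying on the channel floor with 1.5 mm play each side). Starts 95 to 113 mm behind dock_stop. Axes: +x toward the tray's rear, parallel to the dock's +x
- tray_pad (a point): centre of the top face of the black rubber pad (36 mm in x, 80 mm in y, 2 mm proud of the deck) on the tray's front deck, 33 mm behind the tray's front edge, 13 mm above the worktop; in front of the hood from the start. A shut gripper that presses on it with about 8 to 20 N and moves takes the tray along (the rubber grips well, the tray slides easily on plastic runners); the rails keep the tray from being gripped at its sides
- tray_bay (a point): centre of the floor of the tray's rimmed bay, 116 mm behind the tray's front edge, 11 mm above the worktop; bay inside the rim is 100 mm (x) x 110 mm (y), rim 4 mm high and 4 mm thick. Under the hood at the start, wholly in front of it once the tray is out
- tin_center (a point): centre (half-way up) of the loose round aluminium moisture tin with a flat lid, diameter 58 mm, height 36 mm, about 0.055 kg; stands upright on the open worktop to the left or the right of the dock. z axis along its height
- jar: bystander: plastic sample jar with screw cap, 55 mm diameter, 72 mm high, on the side of the dock where the tin is not; origin at its underside
- mortar_a: bystander: white porcelain mortar, 88 mm diameter, 48 mm high, on the worktop far to the right; origin at its underside
- bottle_a: bystander: brown reagent bottle, 55 mm diameter, 109 mm high, on the worktop far to the left; origin at its underside
Things that resemble listed ones, but are neither listed nor needed, are in the scene too. What is shaped like the part that bears tin_center but blue is not meant.

How it is judged:
By the outcome, as a careful person would: the job done as asked, in the order asked, and still so for the second after the job is handed in, with the robot touching nothing.
It also fails if it takes over 45 s, if anything falls off the work surface, if the arm or the gripper's body presses on something with over 40 N, if the wrist force passes 120 N, or if a joint passes its speed limit or range.

## Working session

There is one attempt and no reset: what is moved stays moved. The work goes in short steps, Python scripts to look and compute and a tool call to move; the robot and the scene stay as the last step left them, time stands still between calls to the robot, and variables do not carry over. Pictures are saved under pics/ and viewed, at most 10 in all, crops included, and the job is handed in when it is done.

Besides the shell and the picture viewer there is one more tool, called after ">>>" as name([rows], argument=value, ...), one row to a line, values as JSON. move_arm: Moves the arm, as the interface text tells. Shifts and turns lie within -1 to 1; 1 stands for 25 mm of shift or 4 degrees of turn. Its arguments: {"type":"object","properties":{"motion":{"type":"array","items":{"type":"array"}},"grip_force":{"type":"number"}},"required":["motion"]}

```bash
mkdir -p pics
cat > h.py <<'E'
from workcell import *
import numpy as np, cv2
def ray(name,uv,z,ci=None):
    c=ci or camera_info(name)
    R=cv2.Rodrigues(np.array(c["rvec"],float))[0];t=np.array(c["tvec"],float).ravel()
    o=-R.T@t
    d=R.T@np.array([(uv[0]-c["cx"])/c["fx"],(uv[1]-c["cy"])/c["fy"],1])
    return o+d*(z-o[2])/d[2]
def proj(name,P):
    c=camera_info(name);R=cv2.Rodrigues(np.array(c["rvec"],float))[0]
    p=R@np.array(P,float)+np.array(c["tvec"],float).ravel()
    return c["cx"]+c["fx"]*p[0]/p[2],c["cy"]+c["fy"]*p[1]/p[2]
E
python3 - <<'E'
from h import *
for n in("scene","side"):
    cv2.imwrite(f"pics/{n}0.png",grab_frame(n))
    print(camera_info(n))
s=state();print(s["ee_pos"],s["ee_rot"],s["time_s"])
a=cv2.imread("pics/scene0.png");b=cv2.imread("pics/side0.png")
E
```

```text
{'fx': 387.5670787751971, 'fy': 387.5670787751971, 'cx': 275.4036439162243, 'cy': 210.80699815400922, 'rvec': array([ 1.83828981, -0.72321436,  0.46681361]), 'tvec': array([-402.2662669 ,  196.70956348,  785.85330128])}
{'fx': 466.4832706898403, 'fy': 466.4832706898403, 'cx': 280.28813650517674, 'cy': 212.69142887164116, 'rvec': array([-0.00851006, -2.66251048,  1.66457758]), 'tvec': array([ 552.77696087,   59.98123762, 1235.87129065])}
[217.78857365 531.67440737 213.22681123] [-1.79910465e+02 -2.26907471e-03  1.57723957e+02] 0.1
```

View pics/scene0.png

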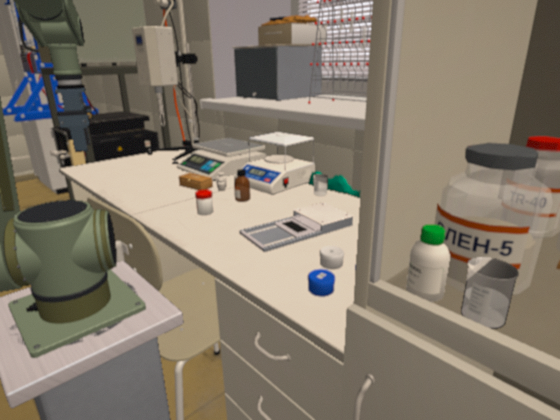

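View pics/side0.png

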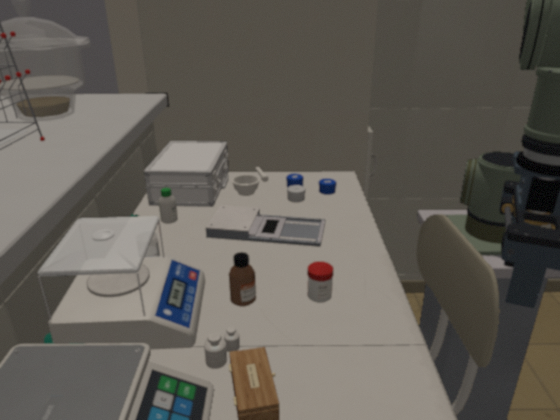

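The scene shows the dock around (297,227), the silver tin at (331,257), a blue one at (321,282), the jar at (204,202) and the bottle at (242,186). In the side view the dock is around (268,226), the tin at (296,192), and the blue ones at (295,181) and (328,185). I'll enlarge both.

Run:
```python
import cv2,numpy as np
a=cv2.imread("pics/scene0.png")[200:300,230:363];b=cv2.imread("pics/side0.png")[165:255,200:340]
cv2.imwrite("pics/c1.png",cv2.resize(a,None,fx=6,fy=6,interpolation=cv2.INTER_CUBIC))
cv2.imwrite("pics/c2.png",cv2.resize(b,(784,504),interpolation=cv2.INTER_CUBIC))
```

```text
(no output)
```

View pics/c1.png

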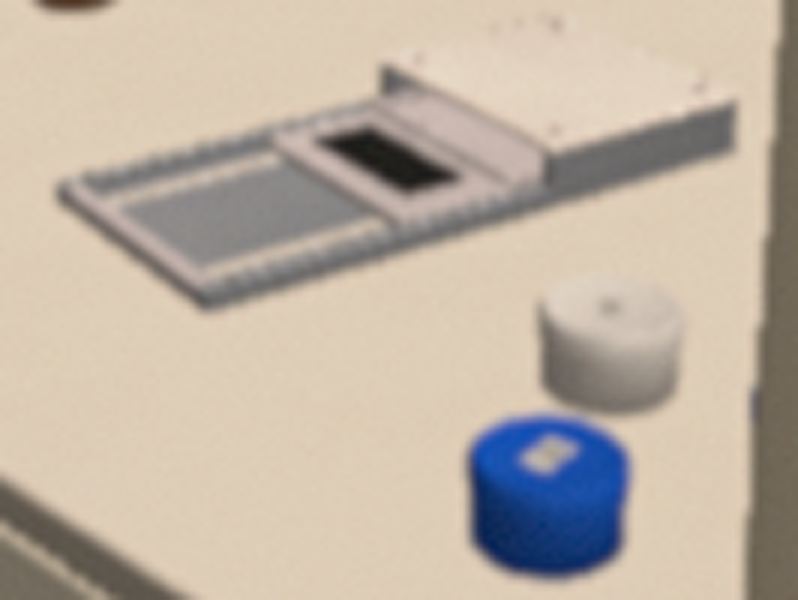

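View pics/c2.png

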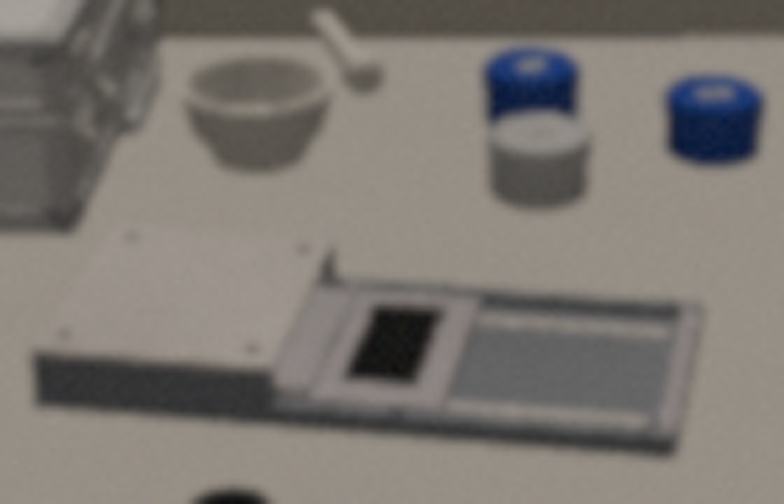

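Run:
```python
from h import *
f=lambda n,x,y,z:print(n,(x,y),np.round(ray(n,((x+.5)/S-.5+ox,(y+.5)/S-.5+oy),z),1))
S,ox,oy,n=6,230,200,"scene"
for p in[(318,138),(370,125),(462,180),(408,193),(390,159)]:f(n,*p,13)
for p in[(60,185),(205,290),(85,175),(220,280)]:f(n,*p,11)
for p in[(270,140),(395,225)]:f(n,*p,11)
f(n,611,307,36);f(n,549,452,36)
f(n,382,67,32);f(n,548,152,32);f(n,737,103,32)
S,ox,oy,n=5.6,200,165,"side"
for p in[(378,306),(441,307),(414,383),(349,381),(395,344)]:f(n,*p,13)
for p in[(705,305),(675,440),(681,303),(650,430)]:f(n,*p,11)
for p in[(480,297),(445,400)]:f(n,*p,11)
f(n,540,134,36);f(n,532,68,36);f(n,714,95,36)
f(n,330,248,32);f(n,272,372,32);f(n,35,352,32)
s=state();print(s["qpos"],s["force"])
```

```text
scene (318, 138) [574.9   3.1  13. ]
scene (370, 125) [604.4  -3.1  13. ]
scene (462, 180) [588.8 -80.7  13. ]
scene (408, 193) [560.4 -73.2  13. ]
scene (390, 159) [582.  -39.7  13. ]
scene (60, 185) [453.   51.4  11. ]
scene (205, 290) [431.2 -79.3  11. ]
scene (85, 175) [468.6  52.2  11. ]
scene (220, 280) [442.  -76.6  11. ]
scene (270, 140) [559.6  21.3  11. ]
scene (395, 225) [534.7 -90.4  11. ]
scene (611, 307) [ 505.2 -240.7   36. ]
scene (549, 452) [ 405.  -296.8   36. ]
scene (382, 67) [629.9  14.1  32. ]
scene (548, 152) [ 609.  -115.7   32. ]
scene (737, 103) [ 717.7 -140.4   32. ]
side (378, 306) [589.2 -76.   13. ]
side (441, 307) [557.9 -74.5  13. ]
side (414, 383) [570.5   4.4  13. ]
side (349, 381) [601.1   2.   13. ]
side (395, 344) [580.1 -35.2  13. ]
side (705, 305) [426.3 -79.1  11. ]
side (675, 440) [452.2  56.   11. ]
side (681, 303) [438.1 -81.5  11. ]
side (650, 430) [462.8  46.7  11. ]
side (480, 297) [538.3 -89.4  11. ]
side (445, 400) [556.   17.4  11. ]
side (540, 134) [ 503.4 -239.    36. ]
side (532, 68) [ 504.7 -337.3   36. ]
side (714, 95) [ 402.6 -294.2   36. ]
side (330, 248) [ 613.6 -103.4   32. ]
side (272, 372) [635.1  28.1  32. ]
side (35, 352) [746.5   7.2  32. ]
[ 6.65774686e+01  1.83465639e+01  8.96981954e+01  5.01566552e-04
  7.20448034e+01 -1.14664562e+00] [ 0.64427837 -0.10631349 -0.12844827]
```

>>> move_arm([
  [0,[0.6,-1,0],[0,0,0]],
  [0,[0.6,-1,0],[0,0,0]],
  [0,[0.6,-1,0],[0,0,0]],
  [0,[0.6,-1,0],[0,0,0]],
  [0,[0.6,-1,0],[0,0,0]],
  [0,[0.6,-1,0],[0,0,0]],
  [0,[0.6,-1,0],[0,0,0]],
  [0,[0.6,-1,0],[0,0,0]],
  [0,[0.6,-1,0],[0,0,0]],
  [0,[0.6,-1,0],[0,0,0]],
  [0,[0.6,-1,0],[0,0,0]],
  [0,[0.6,-1,0],[0,0,0]],
  [0,[0.6,-1,0],[0,0,0]],
  [0,[0.6,-1,0],[0,0,0]],
  [0,[0.6,-1,0],[0,0,0]],
  [0,[0.6,-1,0],[0,0,0]],
  [0,[0.7,-1,0],[0,0,0]],
  [0,[0.8,-1,0],[0,0,0]],
  [0,[0.8,-1,0],[0,0,0]],
  [0,[0.8,-1,0],[0,0,0]],
])

```text
time_s: 1.77
ee_pos: [535.9, 30.6, 213.6]
ee_rot: [-180.0, -0.0, 157.7]
force: [0.7, 0.7, -0.2]
gripper_width: 0.2
gripper_force: 0.0
```

>>> move_arm([
  [0,[0.6,-0.9,-0.5],[0,0,0]],
  [0,[0.6,-0.9,-1],[0,0,0]],
  [0,[0.6,-0.9,-1],[0,0,0]],
  [0,[0,-0.1,-1],[0,0,0]],
  [0,[0,0,-1],[0,0,0]],
  [0,[0,0,-1],[0,0,0]],
  [0,[0,0,-0.8],[0,0,0]],
  [0,[0,0,-0.6],[0,0,0]],
  [0,[0,0,-0.3],[0,0,0]],
  [0,[0,0,0],[0,0,0]],
])

```text
time_s: 2.6
ee_pos: [579.0, -37.8, 32.0]
ee_rot: [-179.9, -0.2, 157.7]
force: [0.1, -0.2, -0.7]
gripper_width: 0.8
gripper_force: 0.0
```

Run:
```python
from h import *
s=state();print(s["ee_pos"],s["force"])
n="scene";a=grab_frame(n)[190:290,230:330];b=grab_frame("side")[200:260,200:340]
a=cv2.resize(a,None,fx=5.5,fy=5.5,interpolation=3)[:,:400];a=cv2.resize(a,(400,550))if 0 else a
b=cv2.resize(b,None,fx=5,fy=5,interpolation=3)
cv2.imwrite("pics/p1.png",np.vstack([cv2.resize(a,(400,550))[:300] if 0 else cv2.copyMakeBorder(a[50:350],0,0,0,300,0),b]))
```

```text
[579.00734667 -37.77384708  31.99846481] [ 0.06893107 -0.1652106  -0.74782409]
```

View pics/p1.png

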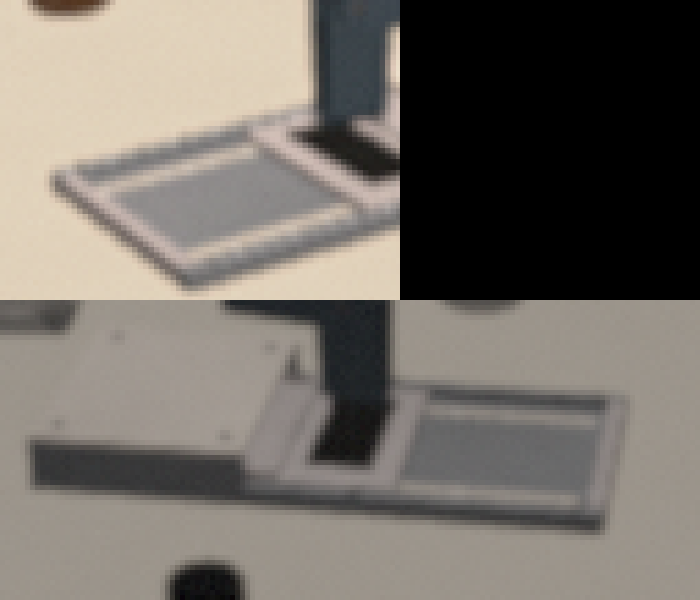

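The shut fingers stand directly over the black pad, at side crop (355,395) and scene crop (350,110). Next I press down in small steps.

>>> move_arm([
  [0,[0,0,-0.5],[0,0,0]],
  [0,[0,0,-0.2],[0,0,0]],
  [0,[0,0,-0.1],[0,0,0]],
  [0,[0,0,0],[0,0,0]],
])

```text
time_s: 3.03
ee_pos: [580.5, -37.9, 14.2]
ee_rot: [180.0, 0.0, 157.7]
force: [-0.1, 0.2, 0.3]
gripper_width: 0.5
gripper_force: 0.0
```

>>> move_arm([
  [0,[0,0,-0.06],[0,0,0]],
  [0,[0,0,-0.04],[0,0,0]],
  [0,[0,0,0],[0,0,0]],
])

```text
time_s: 3.28
ee_pos: [581.1, -37.9, 13.3]
ee_rot: [180.0, 0.1, 157.7]
force: [-2.2, 0.5, 7.0]
gripper_width: 0.4
gripper_force: 3.6
```

>>> move_arm([
  [0,[0,0,-0.05],[0,0,0]],
  [0,[0,0,0],[0,0,0]],
  [0,[-0.1,0.02,0],[0,0,0]],
  [0,[-0.2,0.03,0],[0,0,0]],
  [0,[-0.2,0.04,0],[0,0,0]],
  [0,[-0.2,0.04,0],[0,0,0]],
  [0,[0,0,0],[0,0,0]],
])

```text
time_s: 3.87
ee_pos: [565.6, -34.8, 13.3]
ee_rot: [179.9, 0.4, 157.7]
force: [0.0, -0.1, 10.8]
gripper_width: 0.5
gripper_force: 5.7
```

>>> move_arm([
  [0,[-0.2,0.04,0],[0,0,0]],
  [0,[-0.3,0.05,0],[0,0,0]],
  [0,[-0.3,0.05,0],[0,0,0]],
  [0,[-0.3,0.05,0],[0,0,0]],
  [0,[-0.3,0.05,0],[0,0,0]],
  [0,[-0.3,0.05,0],[0,0,0]],
  [0,[-0.3,0.05,0],[0,0,0]],
  [0,[-0.3,0.06,0],[0,0,0]],
  [0,[-0.2,0.04,0],[0,0,0]],
  [0,[-0.1,0.02,0],[0,0,0]],
  [0,[0,0,0],[0,0,0]],
])

```text
time_s: 4.78
ee_pos: [501.4, -23.3, 13.3]
ee_rot: [179.8, 0.5, 157.7]
force: [0.5, -0.7, 13.0]
gripper_width: 0.4
gripper_force: 6.7
```

>>> move_arm([
  [0,[-0.1,0.02,0],[0,0,0]],
  [0,[-0.1,0.02,0],[0,0,0]],
  [0,[-0.1,0.02,0],[0,0,0]],
  [0,[-0.1,0.02,0],[0,0,0]],
  [0,[-0.1,0.02,0],[0,0,0]],
  [0,[-0.1,0.02,0],[0,0,0]],
  [0,[0,0,0],[0,0,0]],
])

```text
time_s: 5.37
ee_pos: [487.2, -20.4, 13.3]
ee_rot: [179.8, 0.5, 157.7]
force: [1.2, -0.2, 13.7]
gripper_width: 0.4
gripper_force: 6.6
```

>>> move_arm([
  [0,[-0.08,0.01,0],[0,0,0]],
  [0,[-0.08,0.01,0],[0,0,0]],
  [0,[0,0,0],[0,0,0]],
])

```text
time_s: 5.62
ee_pos: [483.5, -19.9, 13.3]
ee_rot: [179.8, 0.6, 157.7]
force: [2.5, -0.6, 13.4]
gripper_width: 0.3
gripper_force: 6.6
```

>>> move_arm([
  [0,[-0.06,0.01,0],[0,0,0]],
  [0,[-0.06,0.01,0],[0,0,0]],
  [0,[0,0,0],[0,0,0]],
])

```text
time_s: 5.87
ee_pos: [482.4, -19.7, 13.4]
ee_rot: [179.7, 0.8, 157.7]
force: [5.5, -1.0, 8.5]
gripper_width: 0.7
gripper_force: 4.5
```

>>> move_arm([
  [0,[-0.06,0.01,-0.03],[0,0,0]],
  [0,[0,0,0],[0,0,0]],
  [0,[0,0,0],[0,0,0]],
])

```text
time_s: 6.12
ee_pos: [482.4, -19.7, 13.4]
ee_rot: [179.7, 1.0, 157.7]
force: [6.8, -1.3, 13.4]
gripper_width: 0.8
gripper_force: 6.5
```

Run:
```python
from h import *
s=state();print(s["ee_pos"],s["force"])
a=grab_frame("scene")[195:255,230:360];b=grab_frame("side")[200:260,200:340]
a=cv2.resize(a,None,fx=5,fy=5,interpolation=3);b=cv2.resize(b,None,fx=5,fy=5,interpolation=3)
cv2.imwrite("pics/p2.png",np.vstack([cv2.copyMakeBorder(a,0,0,0,50,0),b]))
```

```text
[482.41389652 -19.72311304  13.37409552] [ 6.83466287 -1.27445871 13.35505689]
```

View pics/p2.png

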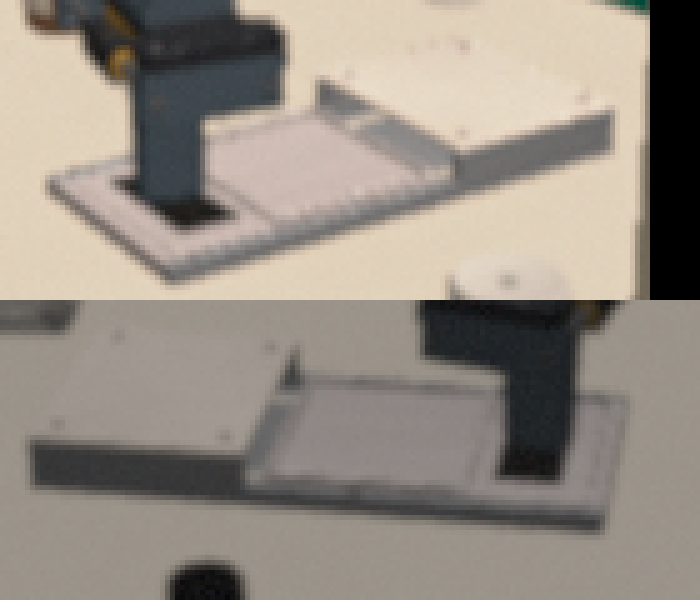

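The tray is fully out: the bay is clear of the hood and no gap shows at the stop (side crop about (610,450)). Force and position also show it against the stop. Next I lift off and move to the tin.

>>> move_arm([
  [0,[0,0,0.3],[0,0,0]],
  [0,[0,0,0.8],[0,0,0]],
  [0,[0,0,1],[0,0,0]],
  [0,[0,0,1],[0,0,0]],
  [76,[0,0,0.9],[0,0,0]],
  [76,[0.1,-0.6,0],[0,0,0]],
  [76,[0.1,-1,0],[0,0,0]],
  [76,[0.1,-1,0],[0,0,0]],
  [76,[0.1,-1,0],[0,0,0]],
  [76,[0.2,-1,0],[0,0,0]],
  [76,[0.2,-1,0],[0,0,0]],
  [76,[0.2,-1,0],[0,0,0]],
  [76,[0.1,-1,0],[0,0,0]],
  [76,[0.1,-0.8,0],[0,0,0]],
  [76,[0,-0.4,0],[0,0,0]],
  [76,[0,0,0],[0,0,0]],
  [76,[0,0,-0.6],[0,0,0]],
  [76,[0,0,-0.8],[0,0,0]],
  [76,[0,0,0],[0,0,0]],
])

```text
time_s: 7.8
ee_pos: [501.7, -236.4, 71.6]
ee_rot: [179.9, -0.4, 157.8]
force: [-1.1, 0.2, -0.7]
gripper_width: 76.3
gripper_force: 0.0
```

Run:
```python
from h import *
s=state();print(s["ee_pos"],s["force"],s["gripper_width"])
c=camera_info("wrist");w=grab_frame("wrist")
print([proj("wrist",p) for p in[(504,-240,36),(450.6,-14.7,11),(565,-35,11)]])
p=s["ee_pos"];print([proj("wrist",(p[0],p[1],36))])
cv2.imwrite("pics/w1.png",w)
```

```text
[ 501.68053599 -236.40059131   71.64019557] [-1.12652763  0.21722338 -0.72360505] 76.2918558297009
[(np.float64(267.9217441004871), np.float64(241.4823394595261)), (np.float64(585.9537440866511), np.float64(13.605648044679668)), (np.float64(579.6512355119332), np.float64(198.64997479246665))]
[(np.float64(271.7960673771484), np.float64(236.30108979154585))]
```

View pics/w1.png

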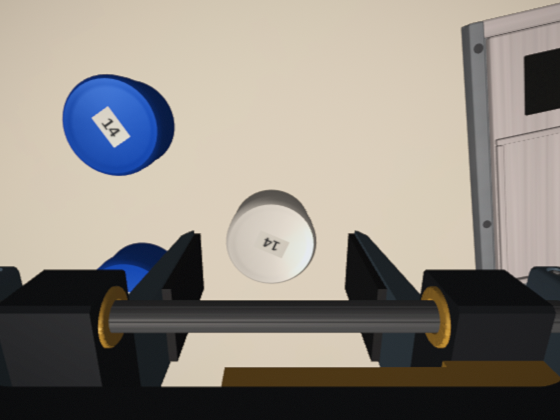

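The wrist view shows the silver tin "14" centred near (271,240) between the fingers, with the blue tins clear at (118,125) and lower left. I'll shift slightly, lower and grip.

>>> move_arm([
  [76,[0.1,-0.06,-0.5],[0,0,0]],
  [76,[0,0,-0.8],[0,0,0]],
  [76,[0,0,-0.6],[0,0,0]],
  [76,[0,0,-0.4],[0,0,0]],
  [76,[0,0,-0.16],[0,0,0]],
  [76,[0,0,0],[0,0,0]],
], grip_force=12)

```text
time_s: 8.35
ee_pos: [506.8, -239.9, 12.9]
ee_rot: [180.0, -0.1, 157.7]
force: [-0.5, 0.2, -0.8]
gripper_width: 76.1
gripper_force: 0.0
```

>>> move_arm([
  [76,[0,0,-0.14],[0,0,0]],
  [76,[0,0,0],[0,0,0]],
  [62,[0,0,0],[0,0,0]],
  [56,[0,0,0],[0,0,0]],
  [50,[0,0,0],[0,0,0]],
  [50,[0,0,0],[0,0,0]],
  [50,[0,0,0],[0,0,0]],
  [50,[0,0,0],[0,0,0]],
])

```text
time_s: 9.02
ee_pos: [507.2, -240.5, 9.9]
ee_rot: [180.0, 0.0, 157.7]
force: [0.2, 0.0, 3.5]
gripper_width: 57.6
gripper_force: 12.0
```

>>> move_arm([
  [50,[0,0,0.3],[0,0,0]],
  [50,[0,0,0.7],[0,0,0]],
  [50,[0,0,0.8],[0,0,0]],
  [50,[0,0,0.6],[0,0,0]],
  [50,[0.2,0.5,0],[0,0,0]],
  [50,[0.2,0.8,0],[0,0,0]],
  [50,[0.3,0.9,0],[0,0,0]],
  [50,[0.3,0.9,0],[0,0,0]],
  [50,[0.3,0.9,0],[0,0,0]],
  [50,[0.3,0.9,0],[0,0,0]],
  [50,[0.3,0.9,0],[0,0,0]],
  [50,[0.2,0.9,0],[0,0,0]],
  [50,[0.1,0.8,0],[0,0,0]],
  [50,[0.1,0.5,0],[0,0,0]],
  [50,[0,0.2,0],[0,0,0]],
  [50,[0,0,0],[0,0,0]],
  [50,[0,0,0],[0,0,0]],
])

```text
time_s: 10.43
ee_pos: [564.2, -35.6, 69.2]
ee_rot: [-180.0, -0.0, 157.7]
force: [0.3, -0.1, -0.2]
gripper_width: 57.7
gripper_force: 12.0
```

Run:
```python
from h import *
s=state();print(s["ee_pos"],s["force"],s["gripper_width"])
w=grab_frame("wrist");cv2.imwrite("pics/w2.png",w)
x=np.array([.985,-.174,0]);y=np.array([.174,.985,0]);o=np.array([450.6,-14.7,11])
for a,b in[(116,0),(66,55),(66,-55),(166,55),(0,59),(0,-59),(177,55)]:print(a,b,np.round(proj("wrist",o+a*x+b*y)))
b=grab_frame("side")[180:270,200:340]
cv2.imwrite("pics/s2.png",cv2.resize(b,None,fx=5.6,fy=5.6,interpolation=3))
```

```text
[564.15433505 -35.61236721  69.17524547] [ 0.29100734 -0.0855927  -0.18883254] 57.72546311283239
116 0 [274. 226.]
66 55 [341. 137.]
66 -55 [176. 173.]
166 55 [363. 275.]
0 59 [330.  23.]
0 -59 [138.  69.]
177 55 [366. 288.]
```

View pics/w2.png

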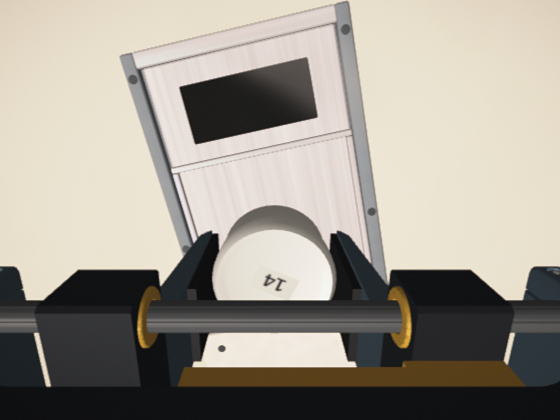

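The tray is still at its stop: its front edge runs (140,68)–(333,23), as projected. The tin is held upright, centred over the bay. Next I lower it.

>>> move_arm([
  [50,[0,0,-0.5],[0,0,0]],
  [50,[0,0,-0.6],[0,0,0]],
  [50,[0,0,-0.4],[0,0,0]],
  [50,[0,0,-0.2],[0,0,0]],
  [50,[0,0,0],[0,0,0]],
  [50,[0,0,0],[0,0,0]],
])

```text
time_s: 11.03
ee_pos: [564.6, -35.8, 27.0]
ee_rot: [180.0, -0.0, 157.7]
force: [0.6, -0.3, -1.1]
gripper_width: 57.6
gripper_force: 12.0
```

>>> move_arm([
  [50,[0,0,-0.08],[0,0,0]],
  [50,[0,0,-0.06],[0,0,0]],
  [50,[0,0,-0.04],[0,0,0]],
  [50,[0,0,0],[0,0,0]],
  [50,[0,0,0],[0,0,0]],
])

```text
time_s: 11.45
ee_pos: [564.5, -35.4, 22.6]
ee_rot: [180.0, 0.0, 157.7]
force: [0.7, 0.9, -1.1]
gripper_width: 57.5
gripper_force: 12.0
```

>>> move_arm([
  [50,[0,0,-0.03],[0,0,0]],
  [50,[0,0,-0.02],[0,0,0]],
  [50,[0,0,0],[0,0,0]],
  [50,[0,0,0],[0,0,0]],
])

```text
time_s: 11.78
ee_pos: [564.5, -35.4, 21.2]
ee_rot: [180.0, -0.0, 157.7]
force: [0.6, 0.4, -0.6]
gripper_width: 57.5
gripper_force: 12.0
```

>>> move_arm([
  [50,[0,0,-0.02],[0,0,0]],
  [50,[0,0,-0.02],[0,0,0]],
  [50,[0,0,0],[0,0,0]],
  [50,[0,0,0],[0,0,0]],
])

```text
time_s: 12.12
ee_pos: [564.6, -35.4, 20.9]
ee_rot: [180.0, 0.0, 157.7]
force: [-1.7, 0.9, 6.4]
gripper_width: 57.6
gripper_force: 12.0
```

>>> move_arm([
  [50,[0,0,0.02],[0,0,0]],
  [58,[0,0,0],[0,0,0]],
  [61,[0,0,0],[0,0,0]],
  [65,[0,0,0],[0,0,0]],
  [74,[0,0,0],[0,0,0]],
  [74,[0,0,0],[0,0,0]],
  [74,[0,0,0.2],[0,0,0]],
  [74,[0,0,0.4],[0,0,0]],
  [74,[0,0,0.8],[0,0,0]],
  [74,[0,0,1],[0,0,0]],
  [74,[0,0,1],[0,0,0]],
  [74,[0,0,1],[0,0,0]],
  [74,[0,0,0.6],[0,0,0]],
  [74,[0,0,0],[0,0,0]],
  [74,[0,0,0],[0,0,0]],
])

```text
time_s: 13.37
ee_pos: [564.9, -35.4, 147.0]
ee_rot: [179.9, 0.1, 157.7]
force: [-1.0, 0.6, 0.2]
gripper_width: 74.1
gripper_force: 0.0
```

Run:
```python
from h import *
s=state();print(s["ee_pos"],s["force"],s["gripper_width"])
w=grab_frame("wrist");b=grab_frame("side")[170:310,200:345]
x=np.array([.985,-.174,0]);y=np.array([.174,.985,0]);o=np.array([450.6,-14.7,11])
for a,c in[(116,0),(0,59),(0,-59),(66,-55)]:print(a,c,np.round(proj("wrist",o+a*x+c*y)))
b=cv2.resize(b,(395,380),interpolation=3)
cv2.imwrite("pics/e.png",np.hstack([b,cv2.resize(w,(400,300))[:,:] if 0 else cv2.resize(w[:380,80:480],(400,380))]))
```

```text
[564.92195893 -35.44893997 147.0444324 ] [-0.97274166  0.59869405  0.24669211] 74.14029924521644
116 0 [273. 198.]
0 59 [315.  44.]
0 -59 [172.  78.]
66 -55 [199. 156.]
```

View pics/e.png

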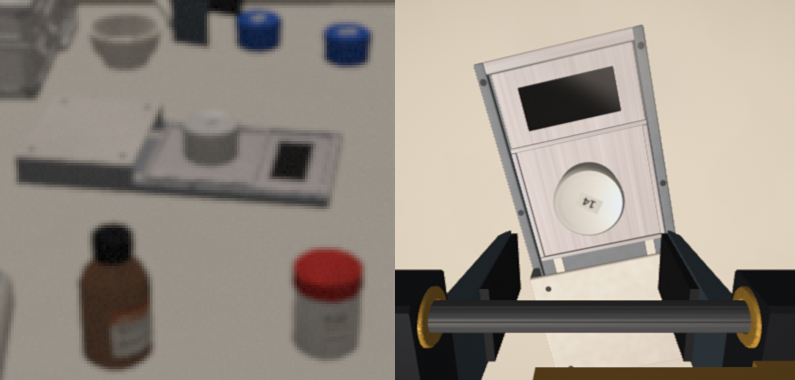

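The tin stands upright in the bay (wrist crop about (588,200)), clear of the hood. The tray's front edge is tight at the stop, and the jar and bottle stand undisturbed.

```bash
python3 -c "
from workcell import *
print(job_done())"
```

```text
the job is handed in; nothing more can be done
None
```

The tray is drawn out against its stop, the silver tin stands upright in the bay, and the job is handed in after about 13.5 s; the jar, mortar and brown bottle were not touched.

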